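Screw the cap onto the sugar jar

TASK

Close the open sugar jar on the lazy Susan: take its blue cap from the dessert plate, set it squarely on the jar's neck, turn it backwards (anticlockwise from above) until you feel the thread drop into place, then screw it down clockwise until it is fully home, and let go. Do it gently, for the glass neck will not bear forcing, and leave the other things where they are.

Things in the scene. Friction and masses are not known exactly. Their poses are not given: they have to be found in the camera images.
- cap_grip (a point): Centre of the upright wooden bar grip (46 mm long, 12 thick, 30 high) on top of the loose blue plastic screw cap (59 mm across, about 90 g), which stands upright on the plate. On the cap's axis; the bar's top is 15 mm above it, the cap's flat top 15 mm below it, the foot of its skirt 37.3 mm below it. x along the bar, y across its 12 mm, z up.
- cap_foot (a point): Centre of the cap's open underside, level with the foot of its skirt; axes as cap_grip. The skirt has a 53 mm bore 18.3 mm deep; in it three steel pins, 5 mm thick, point inwards 120 degrees apart, 1 mm above the foot; their tips leave a 42 mm circle.
- jar_mouth (a point): Centre of the top of the white gasket ring in the open glass jar's mouth, z up. Height of cap_grip above this point: 30 mm when the cap's pins ride on the three stop teeth, 27 mm riding on the level thread tops, 19 mm once the pins have dropped into the thread starts and the cap lies on the gasket, 15 mm fully home (16 will do). Gasket: springy, 3 N at 19 mm, 9 N at 15 mm.
- thread_top (a point): On the jar's axis at the level of the thread's tops, 9 mm below jar_mouth; its axes tell nothing of the thread. Steel neck: 39 mm core, thread 50 mm across, right-handed, three starts (gaps 24 degrees wide) 120 degrees apart at an unknown angle. Clockwise along a level top comes a tooth, 3 mm high, 10 degrees wide, then the next start. Clockwise the pins jam on the teeth.
- jar_waist (a point): On the jar's axis 60 mm below thread_top. Glass jar 74 mm across, held fast. Turned anticlockwise (about 110 degrees at most) the cap drops 8 mm into the starts and is stopped there by the teeth. From that stop it turns 88 degrees clockwise to a firm stop: from 14 to 74 degrees it is drawn down 4 mm (0.1 to 0.2 N m), the last 14 are level and hold. Contact forces of cap on jar: never over 50 N in all.
- susan: Round bamboo lazy Susan, 430 mm across, top 35 mm high, locked so that it does not turn; origin at its centre on the sideboard. It carries the jar and its gasket.
- plate: Loose white dessert plate with a blue pattern, 136 mm across and 6 mm thick (rim bead 8.5 mm high), origin at the centre of its underside on the lazy Susan; the cap stands near its middle.
- jar_tall: Loose closed jar with a green cap, 74 mm across, 129 mm high, origin under its centre, on the lazy Susan.
- jar_back: Loose closed jar with a yellow cap, 74 mm across, 129 mm high, origin under its centre, on the lazy Susan.
- mould: Red plastic maamoul mould with plunger, 72 mm across, 92 mm high, standing on its mouth on the lazy Susan, origin under its centre.
- tong: Steel sugar tong lying flat on the lazy Susan, 130 mm long (its x axis), 40 mm wide, 8 mm high, origin near its middle.
- tea_cup: White cup on the sideboard to the right of the lazy Susan, 72 mm across, 65 mm high, origin under its centre.
- nut_bowl: Blue bowl on the sideboard to the left of the lazy Susan, 110 mm across, 50 mm high, origin under its centre.
There are look-alikes about, which are no part of the job. Of the things like the part that bears cap_grip, leave any that is black; of the rest the larger one is meant.

How it is judged:
By the outcome, as a careful person would: the job done as asked, in the order asked, and still so for the second after the job is handed in, with the robot touching nothing.
It also fails if it takes over 72 s, if anything falls off the work surface, if the arm or the gripper's body presses on something with over 40 N, if the wrist force passes 120 N, or if a joint passes its speed limit or range.

ROBOT

A 6-joint arm with a two-finger parallel gripper is mounted at the origin on the work surface. World frame = base frame: x ahead of the robot, y to its left, z up, the work surface at z = 0. Lengths are in mm, angles in rad, forces in N, time in s.
With the tool pointing down it reaches from about 275 to 1000 mm from the base axis. Payload 8.4 kg.
Tool frame: the origin (TCP) lies on the mounting face of the last link; the fingertips stand 173 mm ahead of it and the grasp point (between the pads) lies 155 mm ahead of it; z points along the fingers, y is the direction in which the jaws open and shut (so a half turn about z gives the same grasp; the last joint's range is limited). The gripper opens to 85 mm and grips with 20 to 120 N. Pads are 22 mm wide; open, the fingers measure 114 mm over their backs; the gripper's body (76 mm by 85 mm) begins 54 mm behind the grasp point. The pads swing forward as they close: fully open they stand 13 mm farther back than shut.
Start: joints at [-0.002, 0.353, 1.633, -0, 1.155, -0.002], TCP at [625.004, -0, 404.681] pointing down, gripper open.
Joint ranges: [-2.63, 2.63], [-0.92, 2.1], [0.06, 2.66], [-1.3, 4.44], [0, 2.69], [-3.02, 3.02]. Speed limits (rad/s): [2.22, 2.22, 2.79, 3.14, 3.14, 3.14].

INTERFACE

Orientations are given as [roll, pitch, yaw] about the fixed x, y, z axes, in that order (R = Rz(yaw) Ry(pitch) Rx(roll)).
In Python, from rig import r, grab_frame, spotter gives the robot as it stands.
- The arm moves only by the tool apply_moves, never from a script. Its argument "motion" is text: rows parted by semicolons, each of 5 numbers parted by spaces: the opening, from -1 (shut) to 1 (fully open), then the shift along the tool's x, y, z as a fraction of full scale, then the turn about the tool's z as a fraction of full scale. In form: hand x y z twist; .... A call has 1 to 20 rows; each row is the pose to reach, as a shift and turn from the pose commanded when the call began, along the tool's axes at that moment, turning the shorter way round; what a row does not reach only later rows make up. Full scale, the value 1, is 1 m for a shift and pi rad for a turn. A row lasts 1/12 s, in which the tool goes at most 41.7 mm and 7.16 degrees, less where a joint would pass 70% of its speed; a pose out of reach is approached as far as the arm can. A call with a number of a shift or a turn outside -1 to 1 is refused whole. A call with a gripper value outside its range is refused whole. The fingers move at their own pace and stop on an object; "squeeze" is the grip in N (left out, the last holds). Time passes only in rows, so rows that repeat a pose let the fingers close. It gives the time, the measured TCP pose, the force and the opening at its end, in the units of the state.
- r.sense(): the state, without advancing time (a new reading comes with each control period).
- grab_frame(name): name is "scene" or "side" or "wrist"; returns a dict with "img" (420x560x3 uint8, red, green, blue), "fx", "fy", "cx", "cy" (pixels), "R" (3x3) and "t" (3): a world point X has camera coordinates R X + t. Camera axes: x right, y down, z forward; pixel columns grow to the right and rows downward; lengths in mm; the calibration is good to about 2 mm. A picture is of the moment at which its call begins. There is no depth.
- r.sign_off(): hands the job in, once; it reports no verdict.
Trained networks look in the newest picture that a camera, given by its name, has taken for a name from the list of things; names that differ only in an ending like _2 or _b are one class to them, and where a whole thing is asked for, a point or a joint stands for the part that bears it (a point fixed in the world has none). Each returns a list of dicts, best first, with "conf" (0 to 1); they miss things now and then, are a little off and sometimes report something else, mostly with a low value. They report only what shows in the picture. A call takes as long as a camera call. They do not tell look-alikes from the thing itself.
- spotter.boxes_of(query, camera): "point" ([x, y, z] in mm, in world coordinates, good to about 4 mm: the middle of the surface that is visible of it).
- spotter.place_of(query, camera): "point" ([x, y, z] in mm, in world coordinates, good to about 4 mm: a listed point, or the origin of a listed thing).
The state is a dict: "clock": time; "qpos": joint angles; "qvel": joint speeds; "joint_efforts": joint torques, N m; "eef_pos": TCP position; "tcp_rot": TCP orientation; "contact_force": force on the tool from outside, world axes, zero at the start; "wrist_torque": the same for the moment, N m; "opening": opening from 0.0 (shut) to 1.0 (fully open).
Only numpy, scipy, OpenCV 4.12 (cv2) and the standard library are available. Lean on these libraries where they do the work, as an engineer would, in place of code of your own. Each camera call takes 0.05 s, during which the arm holds its last target.

## Working session

There is one attempt and no reset: what is moved stays moved. The work goes in short steps, Python scripts to look and compute and a tool call to move; the robot and the scene stay as the last step left them, time stands still between calls to the robot, and variables do not carry over. Pictures are saved under pics/ and viewed, and the job is handed in when it is done.

Besides the shell and the picture viewer there is one more tool, called in YAML: its name, and indented under it one key for each argument. apply_moves: Moves the arm, as the interface text tells. Its arguments: {"type":"object","properties":{"motion":{"type":"string"},"squeeze":{"type":"number"}},"required":["motion"]}

```bash
ls; mkdir -p pics; python3 - <<'E'
from rig import r, grab_frame, spotter
import cv2
s=r.sense(); print({k:(v if not hasattr(v,'__len__') else [round(float(x),3) for x in v]) for k,v in s.items()})
for c in ["scene","side","wrist"]:
    f=grab_frame(c); cv2.imwrite(f"pics/{c}0.png",f["img"][:,:,::-1]); print(c,f["fx"],f["cx"],(-f["R"].T@f["t"]).round())
    for q in ["cap_grip","cap_foot","jar_mouth","thread_top","plate"]:
        print(q,[([round(float(x),1) for x in d["point"]],round(d["conf"],2)) for d in spotter.place_of(q,c)])
E
```

```text
pics
{'clock': 0.0, 'qpos': [-0.002, 0.354, 1.634, -0.0, 1.155, -0.002], 'qvel': [-0.001, -0.002, 0.0, -0.0, 0.001, 0.001], 'joint_efforts': [-0.002, -60.524, -34.206, -0.0, 0.009, 0.0], 'eef_pos': [624.758, 0.012, 403.947], 'tcp_rot': [-3.14, 0.0, 1.571], 'contact_force': [-0.467, 0.129, 0.716], 'wrist_torque': [0.005, 0.005, -0.02], 'opening': 1.0031809940057144}
scene 390.7838141723764 277.81127403700947 [1227.  231. 1020.]
cap_grip [([300.1, -187.3, 37.1], 0.66), ([337.8, 120.2, 26.6], 0.58), ([465.7, -11.3, 81.0], 0.53)]
cap_foot [([338.6, 120.4, 4.0], 0.63), ([458.9, -18.4, 42.6], 0.59), ([297.3, -191.5, 3.2], 0.45), ([559.3, -179.1, 31.2], 0.25)]
jar_mouth [([609.0, 81.0, 129.0], 0.81), ([463.1, -16.4, 42.9], 0.29)]
thread_top [([614.0, 79.0, 123.9], 0.77), ([613.0, 79.0, 66.4], 0.65), ([465.7, -9.7, 77.7], 0.47)]
plate [([461.8, -35.0, 32.7], 0.75), ([609.5, 78.1, 122.0], 0.61)]
side 406.8460488228492 280.7317050033394 [421. 642. 855.]
cap_grip [([332.9, 124.4, 26.0], 0.77), ([301.9, -183.9, 37.6], 0.71), ([464.8, -12.8, 78.9], 0.59)]
cap_foot [([459.5, -15.0, 41.5], 0.91), ([297.9, -189.0, 0.4], 0.76), ([338.0, 121.1, 0.6], 0.63)]
jar_mouth [([607.7, 77.3, 131.4], 0.92)]
thread_top [([609.1, 80.6, 123.8], 0.87)]
plate [([461.2, -32.4, 33.9], 0.76), ([460.7, -11.5, 79.3], 0.44)]
wrist 307.4698912053969 281.4470662240623 [627.  64. 375.]
cap_grip [([465.6, -17.5, 76.8], 0.72), ([298.5, -192.7, 37.1], 0.64), ([336.8, 119.9, 23.3], 0.6)]
cap_foot [([293.8, -190.4, 1.8], 0.72), ([338.5, 121.0, 2.4], 0.59), ([468.6, -16.2, 43.6], 0.55)]
jar_mouth [([612.8, 81.6, 134.7], 0.63)]
thread_top [([610.5, 79.7, 122.8], 0.87)]
plate [([463.0, -15.6, 75.2], 0.71), ([458.5, -33.5, 35.8], 0.66)]
```

View pics/scene0.png

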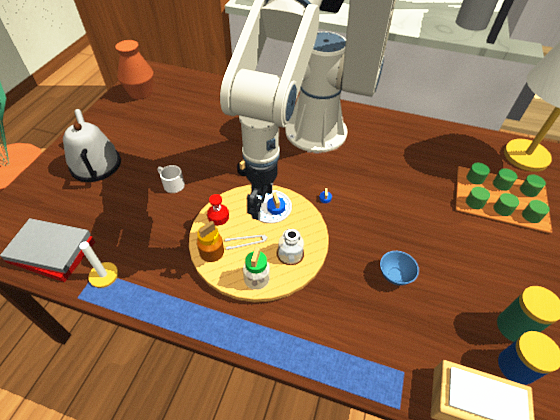

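View pics/side0.png

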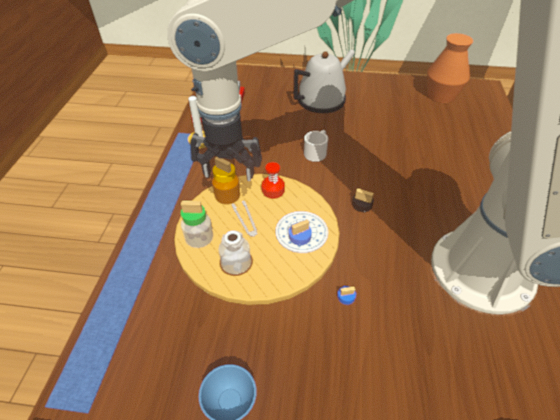

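View pics/wrist0.png

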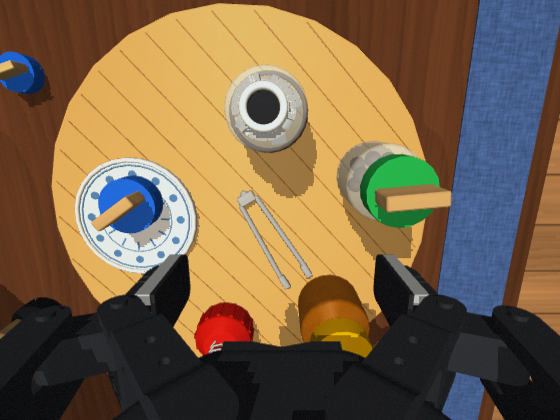

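The scene view shows the wanted cap on the plate at about (277,203) and the open jar at (291,243). The look-alikes are a small blue cap at (326,196) and a black one to the left. In the wrist view the cap's bar is at about (118,210) and the jar mouth at (265,105). The cap is at about (464,-14,78), which matches the expected height of 35+6+37.3.

```bash
cat > h.py <<'E'
import numpy as np, cv2
from rig import r, grab_frame, spotter
from scipy.spatial.transform import Rotation as Ro
from scipy.optimize import minimize
def st():
    s=r.sense(); 
    print("t",round(s["clock"],2),"pos",np.round(s["eef_pos"],1),"rot",np.round(s["tcp_rot"],4),"F",np.round(s["contact_force"],1),"M",np.round(s["wrist_torque"],2),"op",round(s["opening"],3),"q",np.round(s["qpos"],2)); return s
def proj(f,P):
    c=np.asarray(P)@f["R"].T+f["t"]; return np.c_[f["fx"]*c[:,0]/c[:,2]+f["cx"],f["fy"]*c[:,1]/c[:,2]+f["cy"]]
def barmask(f,c,rad=45):
    hsv=cv2.cvtColor(f["img"],cv2.COLOR_RGB2HSV)
    m=((hsv[...,0]>8)&(hsv[...,0]<26)&(hsv[...,1]>75)&(hsv[...,2]>60)).astype(np.uint8)
    return m
def box(x,y,z,yaw):
    P=np.array([[a*23,b*6,h] for a in(-1,1) for b in(-1,1) for h in(-15,15)],float)
    R=Ro.from_euler("z",yaw).as_matrix(); return P@R.T+[x,y,z]
E
python3 - <<'E'
from h import *
s=st(); T=Ro.from_euler("xyz",s["tcp_rot"]).as_matrix()
f=grab_frame("wrist"); C=-f["R"].T@f["t"]
print("cam in tool",T.T@(C-s["eef_pos"]),(f["R"]@T).round(3))
for c in ["scene","side","wrist"]:
    f=grab_frame(c)
    print(c,proj(f,[[464,-14,78],[610,80,132]]).round())
    for q in ["jar_tall","jar_back","mould","tong","jar_waist"]:
        print(q,[([round(float(x),1) for x in d["point"]],round(d["conf"],2)) for d in spotter.place_of(q,c)[:2]])
f=grab_frame("wrist"); u,v=proj(f,[[464,-14,78]])[0].astype(int)
cr=f["img"][v-50:v+50,u-60:u+60]; cv2.imwrite("pics/crop0.png",cv2.resize(cr[:,:,::-1],None,fx=5,fy=5,interpolation=cv2.INTER_NEAREST))
E
```

```text
t 0.9 pos [625.    0.  404.7] rot [3.1416 0.     1.5708] F [0.2 0.7 0.3] M [-0.02  0.04  0.  ] op 1.002 q [-0.    0.35  1.63 -0.    1.16 -0.  ]
cam in tool [64.1362503   1.91220204 29.66635772] [[-0.001  1.    -0.   ]
 [-0.966 -0.001 -0.258]
 [-0.258 -0.     0.966]]
scene [[276. 200.]
 [292. 234.]]
jar_tall [([718.3, 10.5, 37.6], 0.91)]
jar_back [([680.6, -140.4, 36.4], 0.89)]
mould [([559.4, -177.4, 31.8], 0.55)]
tong [([608.2, -58.0, 33.6], 0.76)]
jar_waist [([611.1, -58.1, 32.2], 0.27)]
side [[299. 227.]
 [232. 237.]]
jar_tall [([721.7, 10.0, 34.7], 0.87)]
jar_back [([683.8, -145.4, 33.0], 0.88), ([608.9, 79.2, 119.0], 0.6)]
mould [([609.1, 77.9, 120.3], 0.2)]
tong [([611.9, -55.4, 34.2], 0.76)]
jar_waist [([611.4, 81.7, 63.9], 0.63)]
wrist [[118. 208.]
 [259. 105.]]
jar_tall [([717.6, 12.4, 34.3], 0.82)]
jar_back [([677.4, -143.6, 35.0], 0.95)]
mould [([557.1, -177.6, 37.3], 0.73)]
tong [([605.8, -52.7, 34.4], 0.82)]
jar_waist []
```

View pics/crop0.png

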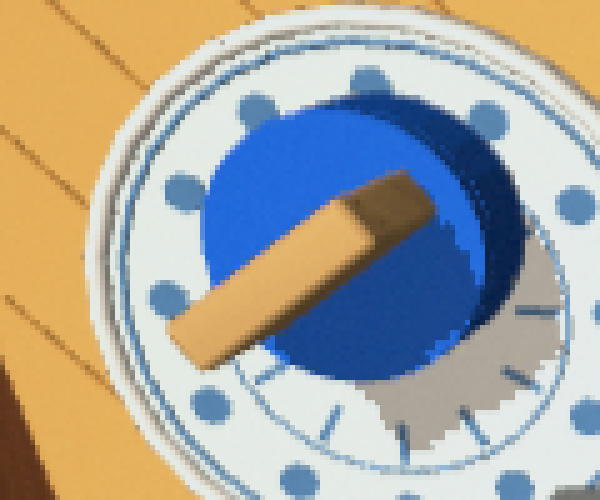

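apply_moves:
  motion: "1 -0.014 -0.161 0.075 0.306; 1 -0.014 -0.161 0.075 0.306; 1 -0.014 -0.161 0.075 0.306; 1 -0.014 -0.161 0.075 0.306; 1 -0.014 -0.161 0.075 0.306; 1 -0.014 -0.161 0.075 0.306; 1 -0.014 -0.161 0.075 0.306; 1 -0.014 -0.161 0.075 0.306; 1 -0.014 -0.161 0.075 0.306; 1 -0.014 -0.161 0.075 0.306; 1 -0.014 -0.161 0.075 0.306; 1 -0.014 -0.161 0.075 0.306"

```text
clock: 2.9
eef_pos: [464.1, -14.0, 329.7]
tcp_rot: [3.142, 0.0, 0.612]
contact_force: [0.2, 0.4, -0.1]
opening: 1.006
```

```bash
cat >> h.py <<'E'
def look(n,c="wrist"):
    f=grab_frame(c); cv2.imwrite(f"pics/{n}.png",f["img"][:,:,::-1]); return f
def fitbar(f,x0,z,dbg=None):
    # whole-bar silhouette: wood-coloured component nearest the guess
    m=barmask(f,None); u,v=proj(f,[[x0[0],x0[1],z]])[0]
    n,l=cv2.connectedComponents(m)
    vv,uu=np.mgrid[:m.shape[0],:m.shape[1]]
    near=((uu-u)**2+(vv-v)**2<15**2)
    ids=np.bincount(l[near&(m>0)],minlength=n); k=ids.argmax(); M=(l==k).astype(np.uint8)
    print("area",M.sum())
    S=4
    def cost(p):
        P=proj(f,box(p[0],p[1],z,p[2])); h=cv2.convexHull((P*16).round().astype(np.int32))
        I=np.zeros_like(M); cv2.fillConvexPoly(I,h,1,cv2.LINE_8,4)
        return (I^M).sum()/M.sum()
    best=None
    for dy in np.radians([-15,-5,5,15]):
        q=minimize(cost,[x0[0],x0[1],x0[2]+dy],method="Nelder-Mead",options=dict(initial_simplex=np.array([[x0[0],x0[1],x0[2]+dy],[x0[0]+5,x0[1],x0[2]+dy],[x0[0],x0[1]+5,x0[2]+dy],[x0[0],x0[1],x0[2]+dy+.15]])))
        if best is None or q.fun<best.fun: best=q
    print("bar fit",best.x[:2].round(1),np.degrees(best.x[2]).round(1),"cost",round(best.fun,3))
    if dbg:
        im=f["img"].copy(); cv2.polylines(im,[cv2.convexHull(proj(f,box(best.x[0],best.x[1],z,best.x[2])).round().astype(np.int32))],True,(255,0,0)); cv2.imwrite(f"pics/{dbg}.png",im[:,:,::-1])
    return best.x
E
python3 - <<'E'
from h import *
st(); f=look("w1"); fitbar(f,[464,-14,np.radians(35)],78.3,"w1fit")
for c in["scene","side"]: fitbar(grab_frame(c),[464,-14,np.radians(35)],78.3)
E
```

```text
t 2.9 pos [464.1 -14.  329.7] rot [3.1416 0.     0.6117] F [ 0.2  0.4 -0.1] M [ 0.05  0.   -0.04] op 1.006 q [-0.03  0.2   2.04 -0.    0.9   0.93]
area 1094
bar fit [464.7 -16.5] 34.6 cost 0.137
area 44
bar fit [460.7 -15.7] 28.6 cost 1.25
area 156
bar fit [462.4 -16.1] 49.7 cost 0.372
```

View pics/w1fit.png

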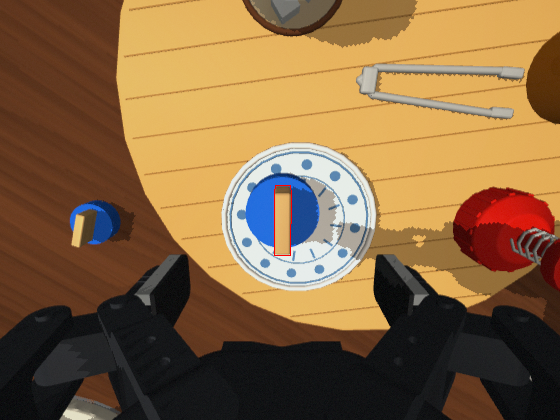

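The red outline sits on the bar at about (283,220), at (464.7,-16.5) with yaw 34.6°. I'll check the fit closely.

```bash
python3 - <<'E'
from h import *
f=look("w2"); im=cv2.resize(f["img"][150:290,210:370],None,fx=5,fy=4 and 5,interpolation=cv2.INTER_NEAREST)
x=[464.7,-16.5,np.radians(34.6)]
def cyl(z): 
    a=np.linspace(0,2*np.pi,100); return np.c_[x[0]+29.5*np.cos(a),x[1]+29.5*np.sin(a),0*a+z]
for P in[box(x[0],x[1],78.3,x[2])[1::2][[0,1,3,2]],box(x[0],x[1],78.3,x[2])[0::2][[0,1,3,2]],cyl(63.3),cyl(41)]:
    p=((proj(f,P)+.5-[210,150])*5).round().astype(np.int32); cv2.polylines(im,[p],True,(255,0,0))
cv2.imwrite("pics/w2c.png",im[:590,:,::-1])
for q in["cap_grip","cap_foot"]: print([(np.round(d["point"],1),d["conf"]) for d in spotter.place_of(q,"wrist")])
E
```

```text
[(array([334.8, 120. ,  27.1]), 0.86), (array([464.4, -18. ,  76.5]), 0.74)]
[(array([464.4, -13.5,  44.6]), 0.95), (array([337.9, 121.1,   4. ]), 0.86), (array([465. , -13.4,  76.1]), 0.2)]
```

View pics/w2c.png

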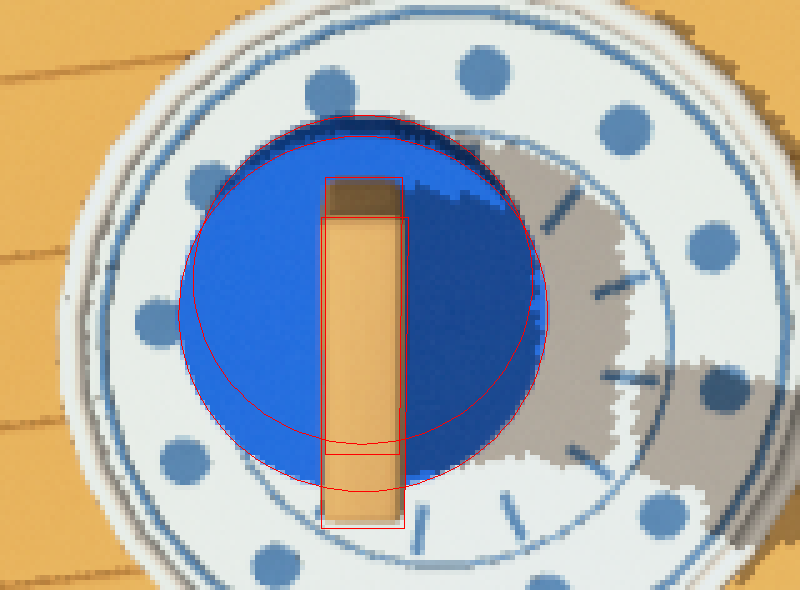

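The fit is within about 0.5 mm, so the refined centre is (464.9,-16.0). I'll descend and grip.

apply_moves:
  motion: "1 -0.0004 0.0021 0.03 0.0025; 1 -0.0004 0.0021 0.055 0.0025; 1 -0.0004 0.0021 0.075 0.0025; 1 -0.0004 0.0021 0.085 0.0025; 1 -0.0004 0.0021 0.09 0.0025; 1 -0.0004 0.0021 0.09 0.0025; 0 -0.0004 0.0021 0.09 0.0025; 0 -0.0004 0.0021 0.09 0.0025; -1 -0.0004 0.0021 0.09 0.0025; -1 -0.0004 0.0021 0.09 0.0025; -1 -0.0004 0.0021 0.09 0.0025; -1 -0.0004 0.0021 0.09 0.0025; -1 -0.0004 0.0021 0.09 0.0025; -1 -0.0004 0.0021 0.09 0.0025; -1 -0.0004 0.0021 0.09 0.0025; -1 -0.0004 0.0021 0.09 0.0025"
  squeeze: 50

```text
clock: 4.53
eef_pos: [465.0, -16.0, 240.1]
tcp_rot: [3.141, -0.0, 0.602]
contact_force: [-0.1, 0.0, 5.6]
opening: 0.131
```

```bash
python3 - <<'E'
from h import *
st(); f=look("w3")
E
```

```text
t 4.53 pos [465.  -16.  240.1] rot [ 3.1413e+00 -4.0000e-04  6.0160e-01] F [-0.1  0.   5.6] M [0.   0.18 0.  ] op 0.131 q [-0.04  0.35  2.1   0.    0.69  0.93]
```

View pics/w3.png

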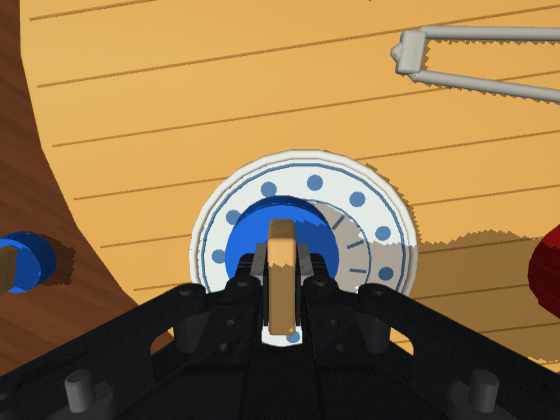

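apply_moves:
  motion: "-1 0 0 -0.005 0; -1 0 0 -0.01 0; -1 0 0 -0.02 0; -1 0 0 -0.04 0; -1 0 0 -0.07 0; -1 0 0 -0.1 0; -1 0.02 0.001 -0.13 0; -1 0.05 0.002 -0.15 0; -1 0.08 0.003 -0.15 0; -1 0.1 0.0035 -0.15 0; -1 0.11 0.0035 -0.15 0; -1 0.114 0.0035 -0.15 0; -1 0.114 0.0035 -0.15 0; -1 0.114 0.0035 -0.15 0; -1 0.114 0.0035 -0.15 0"
  squeeze: 50

```text
clock: 5.83
eef_pos: [559.9, 45.1, 389.4]
tcp_rot: [-3.141, 0.001, 0.601]
contact_force: [-0.5, -0.6, -0.6]
opening: 0.127
```

```bash
python3 - <<'E'
from h import *
st(); f=look("w4"); look("sc4","scene"); look("si4","side")
for c in["wrist","scene","side"]:
  for q in["jar_mouth","thread_top","jar_waist","cap_grip","cap_foot"]: print(c,q,[(np.round(d["point"],1).tolist(),round(d["conf"],2)) for d in spotter.place_of(q,c)])
E
```

```text
t 5.83 pos [559.9  45.1 389.4] rot [-3.1411e+00  1.3000e-03  6.0120e-01] F [-0.5 -0.6 -0.6] M [-0.    0.02  0.01] op 0.127 q [ 0.08  0.27  1.79 -0.    1.09  1.05]
wrist jar_mouth [([613.0, 79.5, 131.6], 0.72)]
wrist thread_top [([607.9, 81.1, 125.7], 0.76)]
wrist jar_waist []
wrist cap_grip [([336.8, 123.1, 23.6], 0.81), ([561.4, 43.8, 225.3], 0.79), ([576.2, -29.0, -2.0], 0.38)]
wrist cap_foot [([560.6, 44.1, 190.9], 0.63), ([337.3, 119.5, 2.5], 0.6)]
scene jar_mouth [([609.3, 76.3, 133.7], 0.59)]
scene thread_top [([610.9, 80.5, 122.6], 0.6)]
scene jar_waist [([611.6, 78.7, 65.4], 0.69)]
scene cap_grip [([560.6, 47.5, 229.1], 0.85), ([299.8, -185.2, 36.5], 0.77), ([340.0, 123.7, 28.7], 0.52), ([565.8, 389.9, 3.4], 0.33)]
scene cap_foot [([558.5, 43.1, 193.0], 0.84), ([295.2, -191.0, 1.9], 0.7), ([336.7, 120.9, 1.2], 0.52)]
side jar_mouth [([560.2, 41.2, 227.4], 0.2), ([557.9, -177.4, 36.6], 0.18), ([614.0, -55.3, 32.9], 0.16)]
side thread_top [([608.6, 79.3, 124.9], 0.63)]
side jar_waist [([611.5, 78.5, 60.2], 0.86), ([579.3, -31.6, -0.1], 0.74)]
side cap_grip [([300.8, -185.6, 38.3], 0.92), ([334.2, 124.7, 23.9], 0.66), ([562.7, 392.4, -2.0], 0.44)]
side cap_foot [([301.5, -192.7, 2.1], 0.76), ([559.2, 43.1, 191.6], 0.72), ([335.1, 122.8, -0.8], 0.48)]
```

View pics/w4.png

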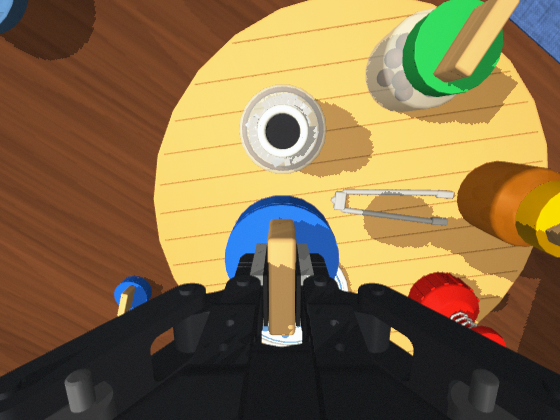

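View pics/si4.png

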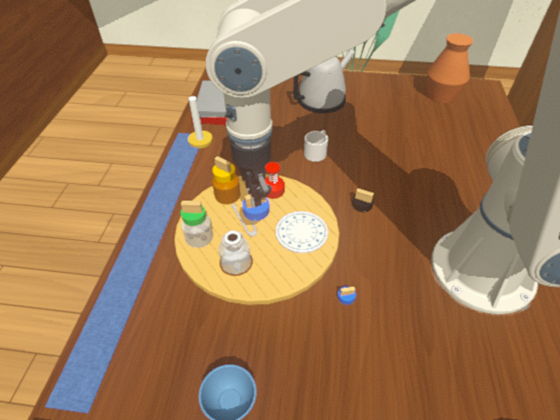

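The cap is held upright. In the wrist view the jar's white gasket ring is centred at about (282,131) and the cap is at about (282,245). Next I'll fit circles on the plane of the mouth.

```bash
cat >> h.py <<'E'
def toplane(f,uv,z):
    uv=np.asarray(uv,float).reshape(-1,2)
    d=np.c_[(uv[:,0]-f["cx"])/f["fx"],(uv[:,1]-f["cy"])/f["fy"],np.ones(len(uv))]@f["R"]
    C=-f["R"].T@f["t"]; return C+d*((z-C[2])/d[:,2])[:,None]
def circ(P):
    A=np.c_[2*P[:,:2],np.ones(len(P))]; b=(P[:,:2]**2).sum(1); s=np.linalg.lstsq(A,b,rcond=None)[0]
    return s[:2],np.sqrt(s[2]+s[:2]@s[:2])
def edgecirc(f,c,z,rguess,sign,win=5):
    # radial subpixel edges of brightness around guess on plane z; sign +1: brighter outside
    g=cv2.GaussianBlur(cv2.cvtColor(f["img"],cv2.COLOR_RGB2GRAY).astype(np.float32),(0,0),.7); c=np.array(c,float)
    for it in range(4):
        a=np.linspace(0,2*np.pi,180,endpoint=False); rr=np.arange(rguess-win,rguess+win,.1)
        P=np.stack([c[0]+np.outer(np.cos(a),rr),c[1]+np.outer(np.sin(a),rr),np.full((180,len(rr)),z)],-1)
        uv=proj(f,P.reshape(-1,3)).astype(np.float32)
        v=cv2.remap(g,uv[:,0].reshape(180,-1),uv[:,1].reshape(180,-1),cv2.INTER_LINEAR)
        d=np.gradient(v,axis=1)*sign; k=d.argmax(1); re=rr[k]
        med=np.median(re); ok=abs(re-med)<1.5
        Q=np.c_[c[0]+re*np.cos(a),c[1]+re*np.sin(a)][ok]; c,R=circ(Q); rguess=R
    return c,R,ok.sum(),np.std(np.hypot(*(Q-c).T)-R)
E
python3 - <<'E'
from h import *
s=st(); f=grab_frame("wrist")
im=cv2.resize(f["img"][80:180,220:345],None,fx=6,fy=6,interpolation=cv2.INTER_NEAREST); cv2.imwrite("pics/w4c.png",im[:,:,::-1])
for rg,sg in[(13,1),(19,-1)]:
    for z in (132,134): print(rg,z,edgecirc(f,[610.5,79.5],z,rg,sg,5))
T=Ro.from_euler("xyz",s["tcp_rot"]).as_matrix()
# where is bar in hand: show predicted top face for tool axis
for dz in(155-6-15,):
    P=s["eef_pos"]+np.array([[23,6,dz],[23,-6,dz],[-23,-6,dz],[-23,6,dz]])@T.T
    print(proj(f,P).round(1))
im=f["img"].copy(); cv2.polylines(im,[proj(f,P).round().astype(np.int32)],True,(255,0,0)); 
cv2.imwrite("pics/w4b.png",cv2.resize(im[190:350,200:360],None,fx=4,fy=3.7,interpolation=cv2.INTER_NEAREST)[:,:,::-1])
E
```

```text
t 6.73 pos [560.8  45.7 389.7] rot [-3.1416  0.      0.6016] F [-0.1  0.1 -0.5] M [ 0.05 -0.06  0.01] op 0.129 q [ 0.08  0.27  1.78 -0.    1.09  1.05]
13 132 (array([613.02166898,  78.6390055 ]), np.float64(12.565267048621703), np.int64(180), np.float64(0.1648514171745033))
13 134 (array([613.03705357,  78.67040444]), np.float64(12.460922920569237), np.int64(180), np.float64(0.16014176047349987))
19 132 (array([612.96879633,  78.71588746]), np.float64(18.006223905885467), np.int64(179), np.float64(0.18135016710410135))
19 134 (array([612.9968109 ,  78.75730337]), np.float64(17.827592847006674), np.int64(179), np.float64(0.1968550422320059))
[[292.8 249.2]
 [259.9 249.3]
 [262.  355.8]
 [291.8 355.7]]
```

View pics/w4c.png

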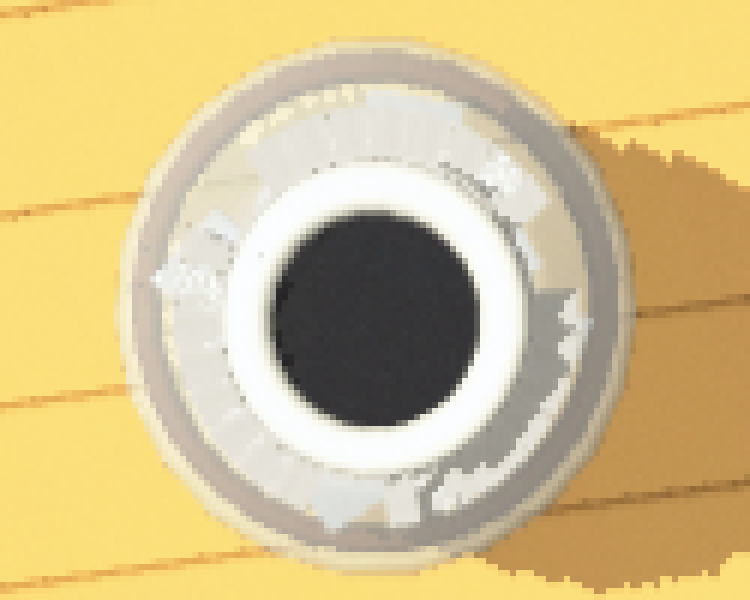

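View pics/w4b.png

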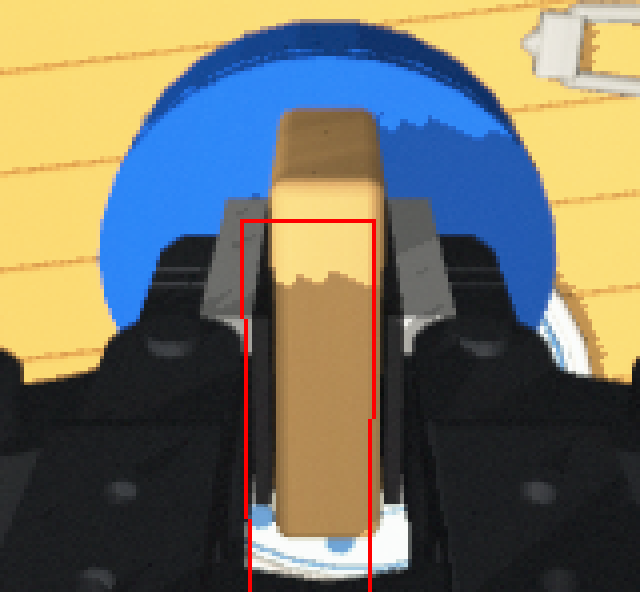

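```bash
python3 - <<'E'
from h import *
s=st(); f=grab_frame("wrist")
T=Ro.from_euler("xyz",s["tcp_rot"]).as_matrix()
im=cv2.resize(f["img"][190:350,200:360],None,fx=4,fy=3.7,interpolation=cv2.INTER_NEAREST)
def dr(P,col):
    p=((proj(f,s["eef_pos"]+np.array(P)@T.T)+.5-[200,190])*[4,3.7]).round().astype(np.int32); cv2.polylines(im,[p],True,col)
dz=161.4
a=np.linspace(0,2*np.pi,100)
for ox,oy,col in[(0,0,(255,0,0)),(0,.5,(255,255,0)),]:
    for h in(-15,15): dr([[23+ox,6+oy,dz+h],[23+ox,-6+oy,dz+h],[-23+ox,-6+oy,dz+h],[-23+ox,6+oy,dz+h]],col)
    dr(np.c_[ox+29.5*np.cos(a),oy+29.5*np.sin(a),0*a+dz+15],col)
    dr(np.c_[ox+29.5*np.cos(a),oy+29.5*np.sin(a),0*a+dz+37.3],col)
cv2.imwrite("pics/w4b2.png",im[:,:,::-1])
E
```

```text
t 6.78 pos [560.8  45.7 389.7] rot [-3.1415e+00  1.0000e-04  6.0170e-01] F [ 0.4  0.8 -1.4] M [ 0.03 -0.02  0.07] op 0.13 q [0.08 0.27 1.78 0.   1.09 1.05]
```

View pics/w4b2.png

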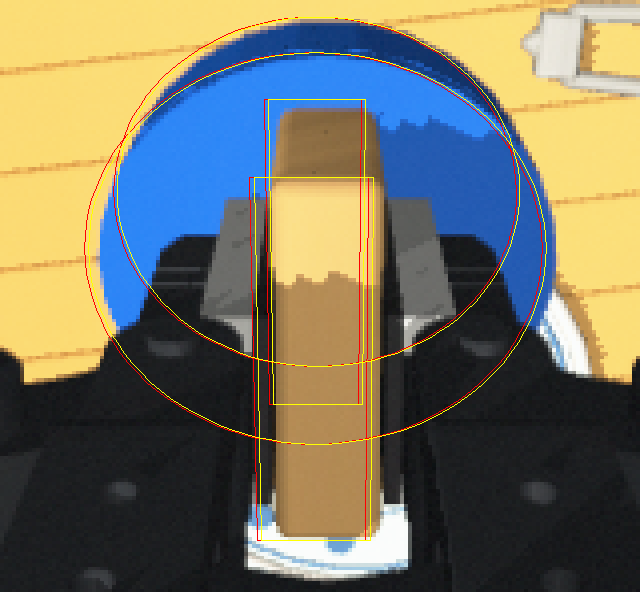

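apply_moves:
  motion: "-1 0.015 0.009 0 -0.0398; -1 0.03 0.018 0 -0.0796; -1 0.045 0.027 0 -0.119; -1 0.06 0.035 0 -0.159; -1 0.07 0.041 0 -0.199; -1 0.08 0.047 0 -0.239; -1 0.085 0.05 0 -0.278; -1 0.09 0.053 0 -0.318; -1 0.0908 0.0535 0 -0.358; -1 0.0908 0.0535 0 -0.398; -1 0.0908 0.0535 0 -0.437; -1 0.0908 0.0535 0 -0.477; -1 0.0908 0.0535 0 -0.517; -1 0.0908 0.0535 0 -0.557; -1 0.0908 0.0535 0 -0.597; -1 0.0908 0.0535 0 -0.637; -1 0.0908 0.0535 0 -0.6667; -1 0.0908 0.0535 0 -0.6667; -1 0.0908 0.0535 0 -0.6667; -1 0.0908 0.0535 0 -0.6667"

```text
clock: 8.5
eef_pos: [666.0, 53.0, 389.6]
tcp_rot: [-3.142, -0.0, 2.693]
contact_force: [-0.4, 0.2, -2.0]
opening: 0.131
```

```bash
python3 - <<'E'
from h import *
s=st(); f=look("w5")
j2=[]
for rg,sg in[(13,1),(18,-1)]:
    e=edgecirc(f,[612,79],133.5,rg,sg,5); print(e); j2.append(e[0])
T2=Ro.from_euler("xyz",s["tcp_rot"]).as_matrix()[:2,:2]; T1=Ro.from_euler("xyz",[np.pi,0,.6016]).as_matrix()[:2,:2]
j1=np.array([[613.03,78.66],[612.99,78.75]])
for a,b in zip(j1,j2):
    bb=np.linalg.solve(T1-T2,a-b); print("bias tool",bb,"jar",a-T1@bb,b-T2@bb)
E
```

```text
t 8.5 pos [666.   53.  389.6] rot [-3.1415e+00 -1.0000e-04  2.6928e+00] F [-0.4  0.2 -2. ] M [-0.02  0.01  0.02] op 0.131 q [ 0.08  0.43  1.55 -0.    1.16 -1.04]
(array([612.80805825,  78.64363858]), np.float64(12.552014011238665), np.int64(180), np.float64(0.16910839674393302))
(array([612.80625858,  78.77821014]), np.float64(17.813226646362644), np.int64(180), np.float64(0.18916775331121832))
bias tool [0.12860273 0.00036471] jar [612.9237695   78.58751639] [612.9237695   78.58751639]
bias tool [0.10462554 0.02436106] jar [612.88995601  78.7108699 ] [612.88995601  78.7108699 ]
```

View pics/w5.png

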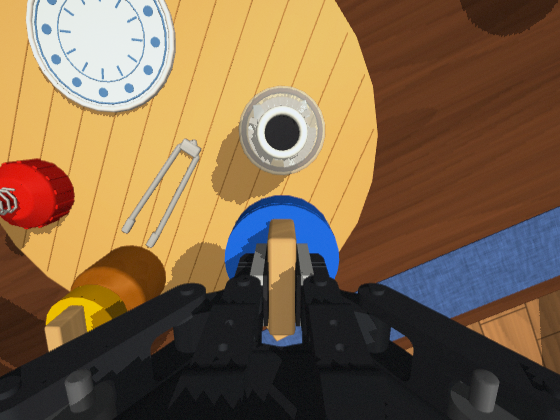

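The two views agree: the jar is at (612.9, 78.65) and the camera bias at that depth is about 0.1 mm. I'll turn back clockwise for room and hover over the jar.

apply_moves:
  motion: "-1 0.01 0 0 0.039; -1 0.025 0 0 0.078; -1 0.04 0 0 0.117; -1 0.05 0 0 0.156; -1 0.056 0 0 0.195; -1 0.059 0.0001 0 0.234; -1 0.059 0.0001 0 0.273; -1 0.059 0.0001 0 0.312; -1 0.059 0.0001 0 0.351; -1 0.059 0.0001 0 0.39; -1 0.059 0.0001 0.005 0.429; -1 0.059 0.0001 0.01 0.468; -1 0.059 0.0001 0.015 0.507; -1 0.059 0.0001 0.02 0.546; -1 0.059 0.0001 0.025 0.585; -1 0.059 0.0001 0.03 0.611; -1 0.059 0.0001 0.0346 0.611; -1 0.059 0.0001 0.0346 0.611; -1 0.059 0.0001 0.0346 0.611; -1 0.059 0.0001 0.0346 0.611"

```text
clock: 10.22
eef_pos: [612.9, 78.5, 355.3]
tcp_rot: [3.141, -0.0, 0.778]
contact_force: [-0.5, -0.2, -0.3]
opening: 0.131
```

```bash
python3 - <<'E'
from h import *
s=st(); ims=[]
for c in("scene","side"):
    f=grab_frame(c); u,v=proj(f,[[612.9,78.7,150]])[0].astype(int)
    im=f["img"][v-35:v+35,u-45:u+45].copy(); im=cv2.resize(im,None,fx=8,fy=8,interpolation=cv2.INTER_NEAREST)
    def dr(P,col):
        p=((proj(f,np.array(P))+.5-[u-45,v-35])*8).round().astype(np.int32); cv2.polylines(im,[p],True,col)
    a=np.linspace(0,2*np.pi,100); x,y,z=s["eef_pos"]
    for R,h in((29.5,z-161.4-37.3),(29.5,z-161.4-15)): dr(np.c_[x+R*np.cos(a),y+R*np.sin(a),0*a+h],(255,0,0))
    for R,h in((12.5,133.5),(17.8,133.5),(37,100)): dr(np.c_[612.9+R*np.cos(a),78.7+R*np.sin(a),0*a+h],(0,255,0))
    cv2.imwrite(f"pics/{c}6.png",im[:,:,::-1])
E
```

```text
t 10.22 pos [612.9  78.5 355.3] rot [ 3.1414e+00 -2.0000e-04  7.7810e-01] F [-0.5 -0.2 -0.3] M [0.05 0.02 0.04] op 0.131 q [ 0.12  0.39  1.7  -0.    1.06  0.92]
```

View pics/scene6.png

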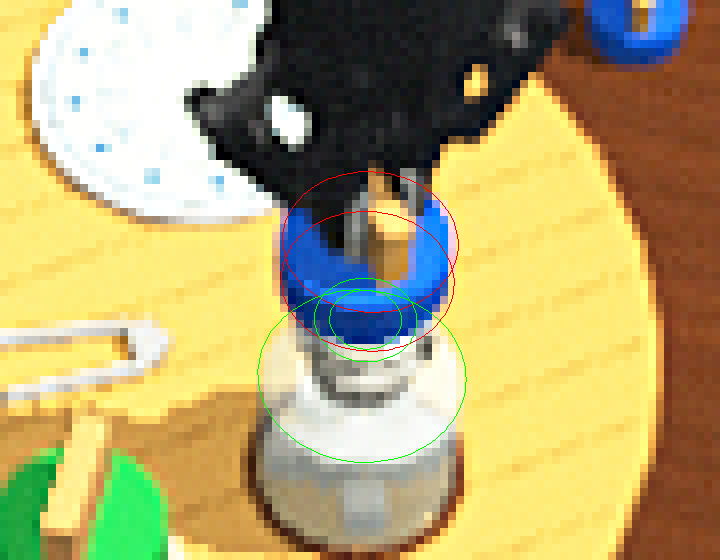

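View pics/side6.png

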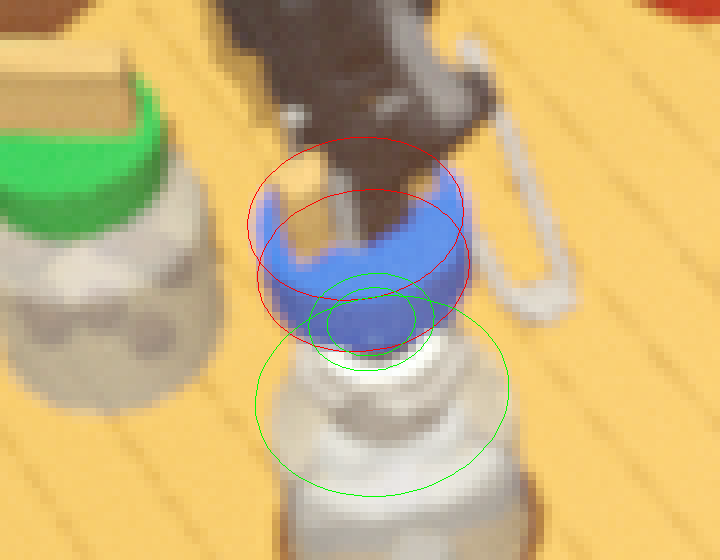

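Cap and jar line up in both views to within a pixel. Descending now.

apply_moves:
  motion: "-1 0 0 0.008 0; -1 0 0 0.016 0; -1 0 0 0.02 0; -1 0 0 0.023 0; -1 0 0 0.025 0; -1 0 0 0.027 0; -1 0 0 0.027 0"

```text
clock: 10.9
eef_pos: [612.7, 78.5, 327.7]
tcp_rot: [-3.141, 0.0, 0.777]
contact_force: [-0.9, -0.5, -0.4]
opening: 0.131
```

apply_moves:
  motion: "-1 0 0 0.001 0; -1 0 0 0.002 0; -1 0 0 0.002 0"

```text
clock: 11.15
eef_pos: [612.8, 78.6, 326.1]
tcp_rot: [-3.141, -0.001, 0.776]
contact_force: [0.2, 1.9, -2.4]
opening: 0.131
```

apply_moves:
  motion: "-1 0 0 0.001 0; -1 0 0 0.002 0; -1 0 0 0.002 0"

```text
clock: 11.4
eef_pos: [613.0, 78.6, 325.5]
tcp_rot: [3.141, -0.001, 0.777]
contact_force: [-3.7, 0.3, 12.0]
opening: 0.126
```

apply_moves:
  motion: "-1 0 0 0.0005 0; -1 0 0 0.001 0; -1 0 0 0.001 0"

```text
clock: 11.65
eef_pos: [613.0, 78.6, 325.3]
tcp_rot: [3.141, -0.001, 0.777]
contact_force: [-5.8, 0.6, 17.5]
opening: 0.13
```

There is contact at about 325.4, which fits pins on the stop teeth. I'll ease off and turn anticlockwise lightly.

apply_moves:
  motion: "-1 0 0 -0.0015 0; -1 0 0 -0.0015 0; -1 0 0 -0.0015 -0.01; -1 0 0 -0.0015 -0.02; -1 0 0 -0.0015 -0.03; -1 0 0 -0.0015 -0.04; -1 0 0 -0.0015 -0.04"

```text
clock: 12.23
eef_pos: [613.9, 79.0, 325.6]
tcp_rot: [3.139, -0.003, 0.903]
contact_force: [3.3, 4.3, 4.9]
opening: 0.129
```

```bash
python3 -c "
from h import *
st()"
```

```text
t 12.23 pos [613.9  79.  325.6] rot [ 3.1394 -0.0034  0.9034] F [3.3 4.3 4.9] M [ 0.84 -0.53 -0.08] op 0.129 q [0.13 0.42 1.72 0.   1.   0.79]
```

apply_moves:
  motion: "-1 0 0 0 -0.01; -1 0 0 0 -0.02; -1 0 0 0 -0.03; -1 0 0 0 -0.04; -1 0 0 0 -0.04"

```text
clock: 12.65
eef_pos: [612.5, 78.5, 324.2]
tcp_rot: [-3.141, 0.001, 1.028]
contact_force: [-0.5, 1.5, 0.4]
opening: 0.133
```

```bash
python3 -c "
from h import *
st()"
```

```text
t 12.65 pos [612.5  78.5 324.2] rot [-3.1408e+00  5.0000e-04  1.0284e+00] F [-0.5  1.5  0.4] M [ 0.39  0.   -0.04] op 0.133 q [0.13 0.43 1.72 0.   1.   0.67]
```

It came free, having dropped off a tooth. Lowering to the thread tops, expected near 322.4.

apply_moves:
  motion: "-1 0 0 0.0005 0; -1 0 0 0.001 0; -1 0 0 0.0015 0; -1 0 0 0.002 0; -1 0 0 0.0025 0; -1 0 0 0.0025 0"

```text
clock: 13.15
eef_pos: [612.6, 78.7, 322.7]
tcp_rot: [-3.141, -0.0, 1.027]
contact_force: [-3.1, 2.7, 9.2]
opening: 0.133
```

```bash
python3 -c "
from h import *
st()"
```

```text
t 13.15 pos [612.6  78.7 322.7] rot [-3.1412e+00 -2.0000e-04  1.0273e+00] F [-3.1  2.7  9.2] M [ 0.67  0.83 -0.01] op 0.133 q [0.13 0.43 1.72 0.   0.99 0.67]
```

apply_moves:
  motion: "-1 0 0 -0.0004 -0.02; -1 0 0 -0.0004 -0.04; -1 0 0 -0.0004 -0.06; -1 0 0 -0.0004 -0.08; -1 0 0 -0.0004 -0.1; -1 0 0 -0.0004 -0.12; -1 0 0 -0.0004 -0.14; -1 0 0 -0.0004 -0.16; -1 0 0 -0.0004 -0.18; -1 0 0 -0.0004 -0.2; -1 0 0 -0.0004 -0.22; -1 0 0 -0.0004 -0.24; -1 0 0 -0.0004 -0.26; -1 0 0 -0.0004 -0.28; -1 0 0 -0.0004 -0.28"

```text
clock: 14.4
eef_pos: [612.5, 79.2, 322.8]
tcp_rot: [-3.141, -0.002, 1.911]
contact_force: [-4.2, 6.2, 6.7]
opening: 0.127
```

```bash
python3 -c "
from h import *
st()"
```

```text
t 14.4 pos [612.5  79.2 322.8] rot [-3.1413e+00 -1.6000e-03  1.9107e+00] F [-4.2  6.2  6.7] M [1.11 0.77 0.07] op 0.127 q [ 0.13  0.43  1.72  0.    0.99 -0.22]
```

apply_moves:
  motion: "-1 0 0 0 -0.012; -1 0 0 0 -0.024; -1 0 0 0 -0.036; -1 0 0 0 -0.048; -1 0 0 0 -0.06; -1 0 0 0 -0.06"

```text
clock: 14.9
eef_pos: [612.4, 79.2, 322.7]
tcp_rot: [-3.141, -0.002, 2.097]
contact_force: [-4.3, 6.3, 6.4]
opening: 0.13
```

```bash
python3 -c "
from h import *
st()"
```

```text
t 14.9 pos [612.4  79.2 322.7] rot [-3.1415e+00 -1.9000e-03  2.0975e+00] F [-4.3  6.3  6.4] M [1.37 0.82 0.04] op 0.13 q [ 0.13  0.43  1.72  0.    0.99 -0.4 ]
```

apply_moves:
  motion: "-1 0 0 0 -0.01; -1 0 0 0 -0.02; -1 0 0 0 -0.03; -1 0 0 0 -0.04; -1 0 0 0 -0.05; -1 0 0 0 -0.05"

```text
clock: 15.4
eef_pos: [612.4, 79.2, 322.8]
tcp_rot: [3.141, -0.002, 2.254]
contact_force: [-4.5, 6.6, 7.1]
opening: 0.127
```

```bash
python3 -c "
from h import *
st()"
```

```text
t 15.4 pos [612.4  79.2 322.8] rot [ 3.1415e+00 -2.0000e-03  2.2541e+00] F [-4.5  6.6  7.1] M [ 1.32  0.89 -0.09] op 0.127 q [ 0.13  0.43  1.72  0.    0.99 -0.56]
```

apply_moves:
  motion: "-1 0 0 0 -0.01; -1 0 0 0 -0.02; -1 0 0 0 -0.03; -1 0 0 0 -0.03"

```text
clock: 15.73
eef_pos: [612.3, 79.2, 322.5]
tcp_rot: [3.142, -0.002, 2.348]
contact_force: [-4.8, 5.7, 4.2]
opening: 0.125
```

```bash
python3 -c "
from h import *
st()"
```

```text
t 15.73 pos [612.3  79.2 322.5] rot [ 3.1415e+00 -2.1000e-03  2.3483e+00] F [-4.8  5.7  4.2] M [ 1.41  0.83 -0.06] op 0.125 q [ 0.13  0.43  1.72  0.    0.99 -0.65]
```

apply_moves:
  motion: "-1 0 0 0 -0.01; -1 0 0 0 -0.02; -1 0 0 0 -0.02"

```text
clock: 15.98
eef_pos: [612.1, 79.1, 322.2]
tcp_rot: [-3.141, -0.002, 2.411]
contact_force: [-4.7, 5.6, 3.7]
opening: 0.127
```

```bash
python3 -c "
from h import *
st()"
```

```text
t 15.98 pos [612.1  79.1 322.2] rot [-3.1411e+00 -2.4000e-03  2.4113e+00] F [-4.7  5.6  3.7] M [1.16 0.83 0.02] op 0.127 q [ 0.13  0.43  1.72  0.    0.99 -0.72]
```

apply_moves:
  motion: "-1 0.0005 0 0 0; -1 0.001 0 0 0; -1 0.001 0 0 -0.01; -1 0.001 0 0 -0.01"

```text
clock: 16.32
eef_pos: [611.7, 79.3, 322.2]
tcp_rot: [-3.141, -0.001, 2.443]
contact_force: [-2.8, 2.2, 0.5]
opening: 0.131
```

```bash
python3 -c "
from h import *
st()"
```

```text
t 16.32 pos [611.7  79.3 322.2] rot [-3.1411e+00 -8.0000e-04  2.4427e+00] F [-2.8  2.2  0.5] M [ 0.75  0.49 -0.  ] op 0.131 q [ 0.13  0.43  1.72  0.    0.99 -0.75]
```

Vertical force is gone at 322.2, so it may be over the starts. Lowering gently.

apply_moves:
  motion: "-1 0 0 0.0005 0; -1 0 0 0.001 0; -1 0 0 0.0015 0; -1 0 0 0.0015 0"

```text
clock: 16.65
eef_pos: [611.8, 79.2, 321.3]
tcp_rot: [-3.141, -0.001, 2.441]
contact_force: [-5.3, 3.0, 6.6]
opening: 0.129
```

```bash
python3 -c "
from h import *
st()"
```

```text
t 16.65 pos [611.8  79.2 321.3] rot [-3.1411e+00 -7.0000e-04  2.4407e+00] F [-5.3  3.   6.6] M [0.77 1.04 0.07] op 0.129 q [ 0.13  0.43  1.72  0.    0.99 -0.74]
```

apply_moves:
  motion: "-1 0.0003 0 0 -0.006; -1 0.0005 0 0 -0.012; -1 0.0005 0 0 -0.018; -1 0.0005 0 0 -0.018"

```text
clock: 16.98
eef_pos: [611.6, 79.4, 320.7]
tcp_rot: [-3.141, -0.0, 2.499]
contact_force: [-2.5, 1.9, 0.3]
opening: 0.13
```

```bash
python3 -c "
from h import *
st()"
```

```text
t 16.98 pos [611.6  79.4 320.7] rot [-3.1413e+00 -1.0000e-04  2.4993e+00] F [-2.5  1.9  0.3] M [0.62 0.45 0.04] op 0.13 q [ 0.13  0.43  1.72 -0.    0.99 -0.8 ]
```

Free again and lower. Continuing down.

apply_moves:
  motion: "-1 0.0003 0 0.0005 0; -1 0.0003 0 0.001 0; -1 0.0003 0 0.0015 0; -1 0.0003 0 0.002 0; -1 0.0003 0 0.002 0"

```text
clock: 17.4
eef_pos: [611.4, 79.5, 318.7]
tcp_rot: [-3.141, 0.0, 2.498]
contact_force: [-0.5, 0.4, -1.1]
opening: 0.129
```

```bash
python3 -c "
from h import *
st()"
```

```text
t 17.4 pos [611.4  79.5 318.7] rot [-3.1412  0.      2.4981] F [-0.5  0.4 -1.1] M [0.14 0.3  0.01] op 0.129 q [ 0.13  0.43  1.73 -0.    0.98 -0.8 ]
```

The pins are in the starts. Lowering the remaining ~4 mm to the gasket.

apply_moves:
  motion: "-1 0 0 0.001 0; -1 0 0 0.002 0; -1 0 0 0.003 0; -1 0 0 0.0035 0; -1 0 0 0.004 0; -1 0 0 0.004 0"

```text
clock: 17.9
eef_pos: [611.5, 79.6, 314.9]
tcp_rot: [3.142, 0.0, 2.498]
contact_force: [-0.3, 0.7, -1.6]
opening: 0.128
```

```bash
python3 -c "
from h import *
st()"
```

```text
t 17.9 pos [611.5  79.6 314.9] rot [3.1415e+00 1.0000e-04 2.4982e+00] F [-0.3  0.7 -1.6] M [ 0.24  0.21 -0.04] op 0.128 q [ 0.13  0.44  1.73 -0.    0.98 -0.8 ]
```

apply_moves:
  motion: "-1 0 0 0.0005 0; -1 0 0 0.001 0; -1 0 0 0.001 0"

```text
clock: 18.15
eef_pos: [611.5, 79.6, 314.2]
tcp_rot: [3.141, 0.0, 2.498]
contact_force: [-2.4, 0.6, 2.9]
opening: 0.131
```

```bash
python3 -c "
from h import *
st()"
```

```text
t 18.15 pos [611.5  79.6 314.2] rot [3.1414e+00 2.0000e-04 2.4982e+00] F [-2.4  0.6  2.9] M [ 0.12  0.49 -0.02] op 0.131 q [ 0.13  0.44  1.73 -0.    0.98 -0.8 ]
```

On the gasket at about 3 N, roughly 8.4 mm below the thread tops. Now clockwise.

apply_moves:
  motion: "-1 0 0 0 0.0167; -1 0 0 0 0.0333; -1 0 0 0 0.05; -1 0 0 0.0002 0.0667; -1 0 0 0.0004 0.0833; -1 0 0 0.0006 0.1; -1 0 0 0.0006 0.1"

```text
clock: 18.73
eef_pos: [611.5, 79.7, 313.6]
tcp_rot: [3.141, 0.0, 2.182]
contact_force: [-1.7, 0.5, 3.5]
opening: 0.134
```

```bash
python3 -c "
from h import *
st()"
```

```text
t 18.73 pos [611.5  79.7 313.6] rot [3.1413e+00 2.0000e-04 2.1818e+00] F [-1.7  0.5  3.5] M [ 0.16  0.37 -0.01] op 0.134 q [ 0.13  0.44  1.73 -0.    0.97 -0.48]
```

apply_moves:
  motion: "-1 0 0 0.0002 0.0167; -1 0 0 0.0004 0.0333; -1 0 0 0.0006 0.05; -1 0 0 0.0008 0.0667; -1 0 0 0.001 0.0833; -1 0 0 0.0012 0.1; -1 0 0 0.0012 0.1"

```text
clock: 19.32
eef_pos: [611.6, 79.6, 312.5]
tcp_rot: [3.141, 0.0, 1.869]
contact_force: [-2.8, 0.4, 5.0]
opening: 0.129
```

```bash
python3 -c "
from h import *
st()"
```

```text
t 19.32 pos [611.6  79.6 312.5] rot [3.1410e+00 2.0000e-04 1.8691e+00] F [-2.8  0.4  5. ] M [ 0.12  0.38 -0.04] op 0.129 q [ 0.13  0.44  1.73 -0.    0.97 -0.17]
```

apply_moves:
  motion: "-1 0 -0.0002 0.0002 0.0167; -1 0 -0.0004 0.0004 0.0333; -1 0 -0.0004 0.0006 0.05; -1 0 -0.0004 0.0008 0.0667; -1 0 -0.0004 0.001 0.0833; -1 0 -0.0004 0.0012 0.1; -1 0 -0.0004 0.0012 0.1"

```text
clock: 19.9
eef_pos: [611.5, 79.6, 311.6]
tcp_rot: [3.14, -0.0, 1.556]
contact_force: [-1.2, 0.3, 5.9]
opening: 0.133
```

```bash
python3 -c "
from h import *
st()"
```

```text
t 19.9 pos [611.5  79.6 311.6] rot [ 3.1399e+00 -2.0000e-04  1.5558e+00] F [-1.2  0.3  5.9] M [ 0.06  0.26 -0.11] op 0.133 q [ 0.13  0.44  1.73 -0.    0.97  0.14]
```

apply_moves:
  motion: "-1 0 0 0.0002 0.0167; -1 0 0 0.0004 0.0333; -1 0 0 0.0006 0.05; -1 0 0 0.0008 0.0667; -1 0 0 0.0009 0.0778; -1 0 0 0.0009 0.0778"

```text
clock: 20.4
eef_pos: [611.7, 79.5, 310.9]
tcp_rot: [3.139, -0.001, 1.312]
contact_force: [0.1, 0.3, 7.2]
opening: 0.131
```

```bash
python3 -c "
from h import *
st()"
```

```text
t 20.4 pos [611.7  79.5 310.9] rot [ 3.1394e+00 -6.0000e-04  1.3124e+00] F [0.1 0.3 7.2] M [0.   0.25 0.04] op 0.131 q [ 0.13  0.44  1.73 -0.    0.97  0.39]
```

apply_moves:
  motion: "-1 0 0 0.0001 0.0111; -1 0 0 0.0002 0.0222; -1 0 0 0.0003 0.0333; -1 0 0 0.0003 0.0444; -1 0 0 0.0003 0.0444"

```text
clock: 20.82
eef_pos: [611.8, 79.5, 310.8]
tcp_rot: [3.139, -0.001, 1.173]
contact_force: [-0.6, -0.6, 7.9]
opening: 0.128
```

```bash
python3 -c "
from h import *
st(); look('w7')"
```

```text
t 20.82 pos [611.8  79.5 310.8] rot [ 3.1391e+00 -1.1000e-03  1.1730e+00] F [-0.6 -0.6  7.9] M [-0.08  0.14  0.02] op 0.128 q [ 0.13  0.44  1.73 -0.    0.97  0.52]
```

View pics/w7.png

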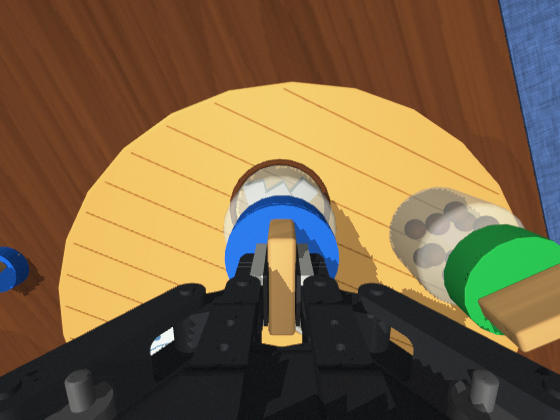

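The wrist view shows the bar (282,275) still square in the pads. 76° turned so far; continuing to the stop.

apply_moves:
  motion: "-1 0 0 0 0.0111; -1 0 0 0 0.0222; -1 0 0 0 0.0333; -1 0 0 0 0.0333"

```text
clock: 21.2
eef_pos: [611.7, 79.8, 310.8]
tcp_rot: [3.139, -0.002, 1.07]
contact_force: [-1.2, 1.3, 7.1]
opening: 0.13
```

```bash
python3 -c "
from h import *
st()"
```

```text
t 21.2 pos [611.7  79.8 310.8] rot [ 3.1394e+00 -1.6000e-03  1.0695e+00] F [-1.2  1.3  7.1] M [0.41 0.24 0.67] op 0.13 q [0.13 0.44 1.73 0.   0.97 0.63]
```

The stop is felt at about 82° from the drop (0.67 N m). Height is 11.9 mm below the thread-top ride, which matches 27→15. Unload slightly and release.

apply_moves:
  motion: "-1 0 0 -0.0004 -0.004; -1 0 0 -0.0009 -0.006; -1 0 0 -0.0009 -0.006"

```text
clock: 21.45
eef_pos: [611.7, 79.8, 311.0]
tcp_rot: [3.14, -0.002, 1.088]
contact_force: [3.3, 4.1, 1.8]
opening: 0.128
```

```bash
python3 -c "
from h import *
st()"
```

```text
t 21.45 pos [611.7  79.8 311. ] rot [ 3.1399e+00 -1.6000e-03  1.0883e+00] F [3.3 4.1 1.8] M [ 0.68 -0.48  0.3 ] op 0.128 q [0.13 0.44 1.73 0.   0.97 0.61]
```

apply_moves:
  motion: "-0.9 0 0 0 0; -0.8 0 0 0 0; -0.7 0 0 0 0; -0.5 0 0 0 0; -0.4 0 0 0 0; -0.3 0 0 0 0; -0.3 0 0 0 0; -0.3 0 0 0 0"

```text
clock: 22.12
eef_pos: [610.9, 79.4, 310.5]
tcp_rot: [-3.141, 0.0, 1.086]
contact_force: [0.7, 0.4, -0.1]
opening: 0.352
```

```bash
python3 -c "
from h import *
st(); look('w8')"
```

```text
t 22.12 pos [610.9  79.4 310.5] rot [-3.1411e+00  4.0000e-04  1.0860e+00] F [ 0.7  0.4 -0.1] M [-0.01 -0.01  0.05] op 0.352 q [ 0.13  0.44  1.73 -0.    0.97  0.61]
```

View pics/w8.png

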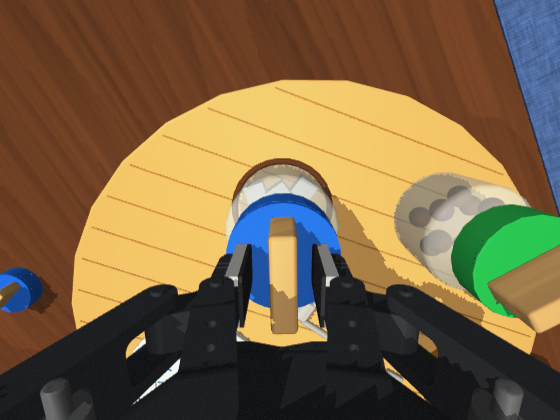

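The pads are clear of the bar on both sides. Rising straight up to inspect.

apply_moves:
  motion: "-0.3 0 0 -0.005 0; -0.3 0 0 -0.015 0; -0.3 0 0 -0.03 0; -0.3 0 0 -0.05 0; -0.3 0 0 -0.075 0; -0.3 0 0 -0.09 0; -0.3 0 0 -0.1 0; -0.3 0 0 -0.1 0; -0.3 0 0 -0.1 0"

```text
clock: 22.92
eef_pos: [610.9, 79.5, 411.1]
tcp_rot: [3.141, -0.001, 1.086]
contact_force: [-0.6, -0.9, -0.6]
opening: 0.349
```

```bash
python3 - <<'E'
from h import *
s=st(); f=look("w9"); look("sc9","scene"); look("si9","side")
for c in("scene","side","wrist"):
  for q in("cap_grip","cap_foot"): print(c,q,[(np.round(d["point"],1).tolist(),round(d["conf"],2)) for d in spotter.place_of(q,c) if d["point"][2]>60])
x=fitbar(f,[611,79.5,1.086],149.3,"w9f")
im=cv2.resize(f["img"][140:290,200:360],None,fx=5,fy=4,interpolation=cv2.INTER_NEAREST)
a=np.linspace(0,2*np.pi,100)
def dr(P,col):
    p=((proj(f,P)+.5-[200,140])*[5,4]).round().astype(np.int32); cv2.polylines(im,[p],True,col)
for h in(134.3,112): dr(np.c_[x[0]+29.5*np.cos(a),x[1]+29.5*np.sin(a),0*a+h],(255,0,0))
B=box(x[0],x[1],149.3,x[2]); dr(B[1::2][[0,1,3,2]],(255,0,0)); dr(B[0::2][[0,1,3,2]],(255,0,0))
cv2.imwrite("pics/w9c.png",im[:,:,::-1])
E
```

```text
t 22.92 pos [610.9  79.5 411.1] rot [ 3.1409e+00 -5.0000e-04  1.0861e+00] F [-0.6 -0.9 -0.6] M [-0.02  0.09 -0.06] op 0.349 q [ 0.13  0.33  1.65 -0.    1.16  0.61]
scene cap_grip [([615.1, 82.8, 148.9], 0.75)]
scene cap_foot [([613.6, 78.0, 112.8], 0.81)]
side cap_grip [([614.0, 79.3, 149.9], 0.92)]
side cap_foot [([609.9, 79.3, 112.1], 0.77)]
wrist cap_grip [([613.9, 77.1, 149.3], 0.63)]
wrist cap_foot [([612.5, 77.7, 115.4], 0.82)]
area 135013
bar fit [601.5  56. ] 62.6 cost 0.992
```

View pics/w9c.png

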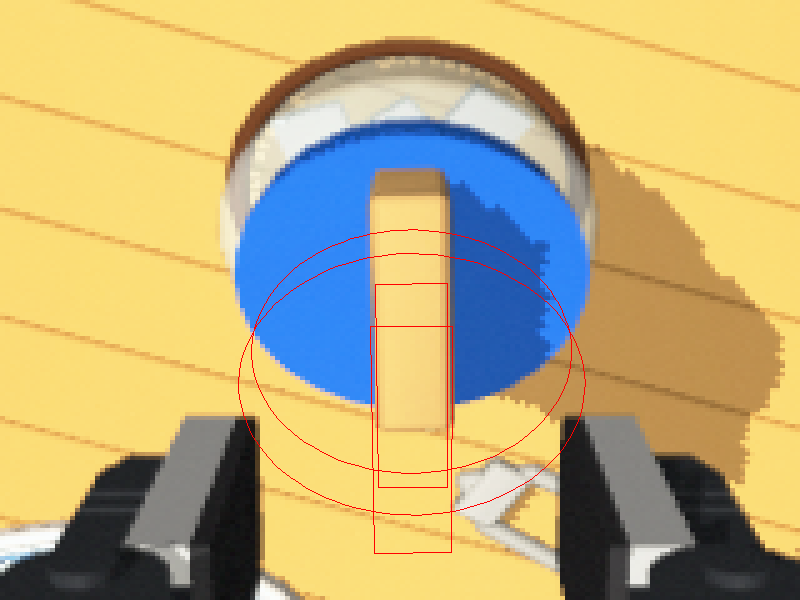

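View pics/sc9.png

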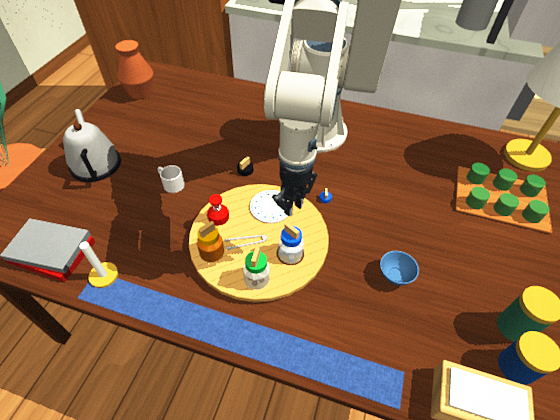

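View pics/si9.png

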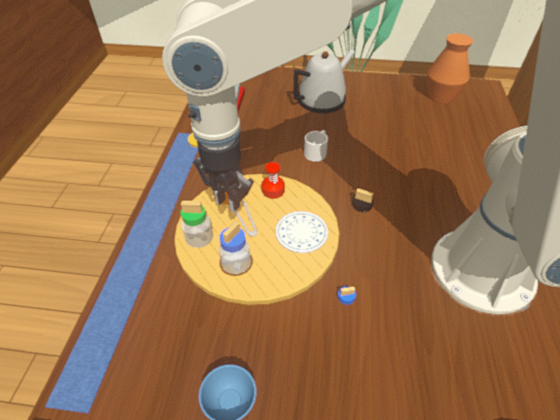

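The cap sits level on the jar, at (291,236) in the scene view and (233,238) in the side view. Its grip is at z≈149–150, against an expected 149.3 when home. The automatic bar fit here failed because its colour mask merged with the bamboo, so I'm ignoring it. The other things are where they were, and the gripper is clear.

```bash
python3 -c "
from h import *
st(); print(r.sign_off())"
```

```text
t 23.37 pos [611.   79.5 410.2] rot [-3.1409e+00  4.0000e-04  1.0861e+00] F [ 0.1 -0.3 -0.6] M [-0.03 -0.03  0.01] op 0.349 q [0.13 0.33 1.65 0.   1.16 0.61]
the job is handed in; nothing more can be done
None
```

The sugar jar is closed: the blue cap is screwed fully home and released, and the job was handed in at 23.4 s of the 72 s allowed.

- **Placing and dropping in:** I took the larger blue cap from the plate and set it on the neck, where it first came down on the stop teeth. I turned it about 99° anticlockwise until the pins dropped 8.4 mm into the thread starts.
- **Screwing down:** It then turned about 82° clockwise to a firm stop, felt as 0.67 N m at the wrist.
- **Forces:** The largest contact force I read was about 18 N, well under the 50 N limit. I only read forces between moves, so brief peaks could have been higher.
- **Height check:** At the stop the tool was 11.9 mm below where the cap rode on the thread tops, against 12 mm expected. The networks put the released cap's grip at z ≈ 149–150, against 149.3 expected.
- **Scene check:** The camera pictures show the cap level and nothing else noticeably moved, and the gripper was 100 mm above the jar and touching nothing.
- **Checks that failed or disagreed:**
  - The last automatic fit of the bar's outline failed because its colour mask merged with the bamboo, so I relied on the heights and pictures instead.
  - The jar's axis felt about 1.5 mm from where I had measured it. I shifted the cap over to relieve the sideways force.

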